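# Lay up the sundae station

### The arm

A 6-joint arm with a two-finger parallel gripper is mounted at the origin on a cart in front of the work surface, level with it; the furniture and walls round the work are solid. World frame = base frame: x ahead of the robot, y to its left, z up, the work surface at z = 0. Lengths are in m, angles in rad, forces in N, time in s.
With the tool pointing down it reaches from about 0.35 to 0.725 m from the base axis. Payload 4.3 kg.
Tool frame: the origin (TCP) lies on the front face of the gripper's body, between the roots of the fingers; the fingertips stand 73 mm ahead of it and the grasp point (between the pads) lies 54 mm ahead of it (env.hold_point_z is the distance from the TCP to the grasp point, in m); z points along the fingers, y is the line along which they close (so a half turn about z gives the same grasp; the last joint's range is limited). The gripper opens to 85 mm and grips with 20 to 120 N. Pads are 22 mm wide; open, the fingers measure 114 mm over their backs; the gripper's body (76 mm by 85 mm) begins 54 mm behind the grasp point. The pads swing forward as they close: fully open they stand 13 mm farther back than shut.
Start: joints at [1.092, 0.377, 0.081, 1.274, 0, 1.46], TCP at [0.207, 0.536, 0.304] pointing down, gripper open.
Joint ranges: [-2.72, 2.72], [-0.84, 1.66], [-1.02, 1.22], [-1.77, 2.12], [-1.37, 1.28], [-3.14, 3.14]. Speed limits (rad/s): [2.57, 2.57, 3.14, 3.14, 3.14, 3.14].

### API

Orientations are given as a rotation vector (axis times angle).
In Python, from bench import env gives the robot as it stands. Calls block until the motion is done:
- env.move_ptp(position, orientation): joint-space move of the TCP to a pose.
- env.move_linear(position, rot=None, rate=0.15, guard=None): straight line of the TCP; rot=None keeps the orientation; rate is the mean speed in m/s. With guard (N) it stops when the force on the tool has changed by that much, and returns True; else False.
- env.goto_joints(angles): joint-space move.
- env.gripper_open() and env.gripper_close(): open the fingers fully, or close them until they stop; the grip force is fixed at half the most.
- env.hold(seconds).
- env.ik(position, orientation): joint angles nearest the present ones, or None.
- env.get_obs(): the state.
- env.snapshot(name): name is "side" or "top"; returns a dict with "img" (420x560x3 uint8, blue, green, red), "range_z" (420x560 float32, m along the optical axis (not along the pixel's ray), 0 where there is no reading), "mtx" (3x3 intrinsics, pixels), "rvec" (rotation vector, rad) and "tvec" (3), from world to camera coordinates, as OpenCV has them. Camera axes: x right, y down, z forward; pixel columns grow to the right and rows downward; lengths in m; the calibration is good to about 2 mm. A picture is of the moment at which its call begins.
A pose or a line that the arm cannot do raises env.IKError and nothing moves.
- env.hand_in(): hands the job in; it is judged then, once.
The state is a dict: "time": time; "joints": joint angles; "joint_velocities": joint speeds; "effort": joint torques, N m; "ee_pos": TCP position; "ee_rot": TCP orientation; "ft_force": force on the tool from outside, world axes, zero at the start; "ft_torque": the same for the moment, N m; "width": opening from 0.0 (shut) to 1.0 (fully open); "grip_force": force on a finger pad.
Only numpy, scipy, OpenCV 4.12 (cv2) and the standard library are available. Lean on these libraries where they do the work, as an engineer would, in place of code of your own. Each camera call takes 0.05 s, during which the arm holds its last target. There are 200 camera calls.

### The job

Lay up the sundae station with the things standing mixed along the front of the table: put the two cake cones in the two holes of the steel cone stand, the salt shaker in the low front collar of the stepped jar rack and the taller spice jar in the raised collar behind it, and the pile of portion cups in the round cup holder, each standing upright and fully down in its place. Leave the ice cream disher and the tape roll where they lie.

Things in the scene. Friction and masses are not known exactly. Their poses are not given: they have to be found in the camera images.
- cone_a: cake cone (wafer cup), light brown, hollow, standing upright on its narrow foot in the front row; 58 high, 28 across at the foot, 46 at 40 above the foot, 49 at the rim; tapered below 40, nearly straight above, so grip it 45 to 55 above the foot. 20 g. Origin: centre of the foot, z up. Like cone_b; either may go in either hole.
- cone_b: second cake cone, the same as cone_a, origin likewise at the centre of its foot
- spice_jar: spice jar, round and straight, clear with a label and a dark brown screw cap, standing in the front row; 41 across, 105 high. About 110 g. Origin: centre of the underside, z up.
- salt_shaker: salt shaker, glass with a domed grey cap, standing in the front row; 90 high, 30 across at the foot, 43 at 30 above it, tapering to a waist of about 30 at 64; the cap is 34 across from 66 to 78 above the underside and domed above that: grip it by the cap. About 100 g. Origin: centre of the underside, z up.
- cup_pile: pile of nested white plastic portion cups (it moves as one piece), standing in the front row; 62 high, 61 across from 24 to 58 above the underside, tapering below to 44 at the foot. About 30 g. Origin: centre of the underside, z up.
- cone_stand: cone stand: two-shelf stainless bench, 84 (x) by 166 (y), flat top 60 above the table, with two 45 mm holes at x = 0, y = -40 and +40 mm of its frame; a closed shelf below, 34 above the table. A cone lowered foot first through a hole stands on the shelf, its upper 32 mm above the top. Fixed. Origin: centre of its underside. 
- jar_rack: jar rack: black stepped base, 156 (x) by 78 (y), with two open steel collars, 54 mm inside, 59 outside. Front collar (low step, robot's side) at x = -39, y = 0: floor 15, rim 40 above the table. Rear collar (raised step) at x = +39, y = 0: floor 37, rim 62 above the table. Fixed. Origin: centre of its underside. x runs from low to raised step.
- cup_holder: cup holder: round stainless foot of 90 mm with an open collar of 68 mm inside, 73 outside, centred on it; floor 5 and collar rim 25 above the table. Fixed. Origin: centre of its underside. 
- disher: ice cream disher with a blue grip, lying at the left beside the warmer, 257 long, 62 wide, 31 high; leave it alone. Origin: middle of its length, underside; its length is its y axis.
- tape: roll of masking tape lying flat at the right end of the front row, 62 across, 19 high; leave it alone. Origin: centre of the underside.
There are look-alikes about, which are no part of the job. What is shaped like the spice_jar but blue is not meant.

How it is judged:
At the end, for the whole second after the job is handed in: Cones in the stand's two holes, salt shaker in the rack's front collar, spice jar in its rear one, cup pile in the cup holder: each within 10 mm of the axis in the holder's x and y, within 5 mm of its floor (34, 15, 37, 5 mm above the table), tilt under 0.12 rad, at rest ((((x of cone_a in the frame of cone_stand between -0.01 and 0.01 m and y of cone_a in the frame of cone_stand between 0.03 and 0.05 m and z of cone_a in the frame of cone_stand between 0.029 and 0.039 m) and (x of cone_b in the frame of cone_stand between -0.01 and 0.01 m and y of cone_b in the frame of cone_stand between -0.05 and -0.03 m and z of cone_b in the frame of cone_stand between 0.029 and 0.039 m)) or ((x of cone_a in the frame of cone_stand between -0.01 and 0.01 m and y of cone_a in the frame of cone_stand between -0.05 and -0.03 m and z of cone_a in the frame of cone_stand between 0.029 and 0.039 m) and (x of cone_b in the frame of cone_stand between -0.01 and 0.01 m and y of cone_b in the frame of cone_stand between 0.03 and 0.05 m and z of cone_b in the frame of cone_stand between 0.029 and 0.039 m))) and x of salt_shaker in the frame of jar_rack between -0.049 and -0.029 m and y of salt_shaker in the frame of jar_rack between -0.01 and 0.01 m and z of salt_shaker in the frame of jar_rack between 0.01 and 0.02 m and x of spice_jar in the frame of jar_rack between 0.029 and 0.049 m and y of spice_jar in the frame of jar_rack between -0.01 and 0.01 m and z of spice_jar in the frame of jar_rack between 0.032 and 0.042 m and x of cup_pile in the frame of cup_holder between -0.01 and 0.01 m and y of cup_pile in the frame of cup_holder between -0.01 and 0.01 m and z of cup_pile in the frame of cup_holder between 0 and 0.01 m and angle between each of cone_a, cone_b, spice_jar, salt_shaker, cup_pile's own z axis and vertical below 0.12 rad and linear speed of each of cone_a, cone_b, spice_jar, salt_shaker, cup_pile below 0.02 m/s and angular speed of each of cone_a, cone_b, spice_jar, salt_shaker, cup_pile below 0.2 rad/s); the robot touches nothing.
It fails at once if the disher is pushed more than 30 mm (distance of disher from where it was at the start of the episode above 0.03 m).
It fails at once if the tape roll is pushed more than 30 mm (distance of tape from where it was at the start of the episode above 0.03 m).
It also fails if it takes over 115 s, if anything falls off the work surface, if the arm or the gripper's body presses on something with over 40 N, if the wrist force passes 120 N, or if a joint passes its speed limit or range.

## Working session

There is one attempt and no reset: what is moved stays moved. The work goes in short steps, each a Python script; the robot and the scene stay as the last script left them, time stands still between calls to the robot, and variables do not carry over. Pictures are saved under pics/ and viewed, at most 14 in all, crops included, and the job is handed in when it is done.

```bash
ls; mkdir -p pics
python3 - <<'E'
from bench import env
import cv2,numpy as np,pickle
for n in("top","side"):
    s=env.snapshot(n); cv2.imwrite(f"pics/{n}0.png",s["img"]); pickle.dump(s,open(f"{n}0.pkl","wb"))
    R=cv2.Rodrigues(np.array(s["rvec"]))[0]; print(n,-R.T@np.array(s["tvec"]).ravel(),R[2],s["mtx"][0][0])
o=env.get_obs();print(o["time"],o["ee_pos"],o["ee_rot"],o["width"])
E
```

```text
pics
top [ 0.44309981 -0.03448704  1.16693803] [ 0.13155195  0.01649417 -0.99117205] 447.09470213165963
side [ 1.27398889 -0.82277916  0.48060894] [-0.62279145  0.69148917 -0.36602395] 419.34212318566557
0.1 [0.20707847 0.5359196  0.30306252] [-5.75969239e-01 -3.08779215e+00  2.79081715e-03] 0.9958327178874544
```

View pics/top0.png

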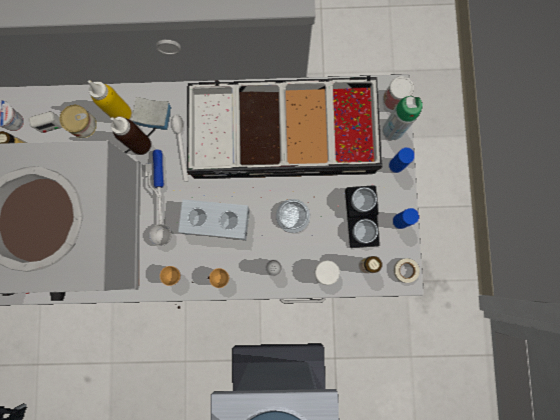

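View pics/side0.png

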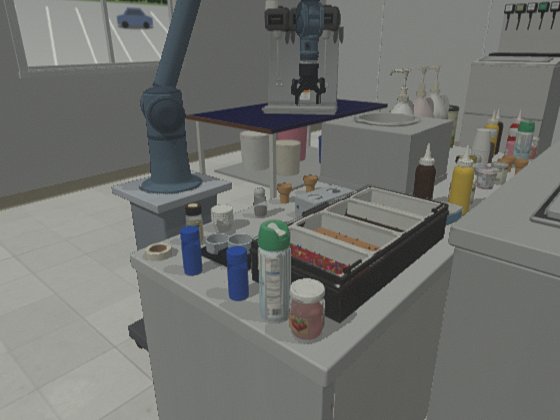

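Candidates (top view): cones at (170,275) and (218,278), salt shaker (273,268), cup pile (327,272), and a brown-capped jar (372,264), which is the spice jar. The jars at (402,160) and (405,218) are blue, so they are look-alikes to avoid, as are the bottles at the back. The tape is at (406,270). Holders: stand (213,219), cup holder (292,215), rack (363,217). The disher is at (157,200). Next I check the jar in a crop and measure everything from the depth image.

```bash
cat > vis.py <<'E'
import cv2,numpy as np
def cloud(s):
    K=np.array(s["mtx"]);R=cv2.Rodrigues(np.array(s["rvec"]))[0];t=np.array(s["tvec"]).ravel()
    h,w=s["range_z"].shape;u,v=np.meshgrid(np.arange(w),np.arange(h));Z=s["range_z"]
    P=np.stack([(u-K[0,2])/K[0,0]*Z,(v-K[1,2])/K[1,1]*Z,Z],-1)
    W=(P-t)@R; W[Z<=0]=np.nan
    return W
def win(W,px,r,z0,z1):
    x,y=px; A=W[y-r:y+r+1,x-r:x+r+1].reshape(-1,3)
    return A[(A[:,2]>z0)&(A[:,2]<z1)]
def circ(A):
    return cv2.minEnclosingCircle(A[:,:2].astype(np.float32))
E
python3 - <<'E'
import pickle,cv2,numpy as np
from vis import *
s=pickle.load(open("top0.pkl","rb"));W=cloud(s)
print("table z",np.nanmedian(W[240:255,260:330,2]))
for n,px,r,z0,z1 in [("coneA",(170,275),13,.05,.065),("coneB",(218,278),13,.05,.065),("salt",(273,268),12,.07,.1),("cup",(327,272),17,.052,.07),("jar",(372,264),13,.095,.115),("tape",(406,270),17,.012,.03),("holder",(292,215),22,.019,.032),("front",(365,232),17,.034,.046),("rear",(364,200),18,.056,.068)]:
    A=win(W,px,r,z0,z1);c,R=circ(A);print(n,len(A),"minc",np.round(c,4),round(R*1e3,1),"mean",np.round(A.mean(0),4),"zmax",A[:,2].max().round(4))
B=W[195:245,172:255].reshape(-1,3);B=B[(B[:,2]>.054)&(B[:,2]<.066)]
print("stand",cv2.minAreaRect((B[:,:2]*1000).astype(np.float32)))
B=W[180:250,340:385].reshape(-1,3)
for a,b in((.03,.042),(.01,.07)):
    C=B[(B[:,2]>a)&(B[:,2]<b)];print("rack",cv2.minAreaRect((C[:,:2]*1000).astype(np.float32)))
for n,px,r in (("dish",(157,200),0),):
    A=W[150:250,140:175].reshape(-1,3);A=A[(A[:,2]>.008)&(A[:,2]<.05)];print("disher",A.min(0),A.max(0))
A=W[80:180,185:385].reshape(-1,3);A=A[(A[:,2]>.03)];print("bin",np.nanpercentile(A,[1,99],axis=0))
A=W[150:290,0:140].reshape(-1,3);A=A[(A[:,2]>.05)];print("warmer",np.nanpercentile(A,[1,99],axis=0))
cv2.imwrite("pics/crop1.png",cv2.resize(s["img"][180:300,140:430],None,fx=2.7,fy=2.7,interpolation=2))
E
```

```text
table z -0.000894469239754579
coneA 65 minc [0.448  0.2483] 25.0 mean [0.4488 0.2529 0.055 ] zmax 0.0624
coneB 56 minc [0.4398 0.1264] 24.3 mean [0.4403 0.1312 0.0556] zmax 0.0624
salt 158 minc [ 0.4604 -0.0084] 17.1 mean [ 0.4604 -0.0086  0.0835] zmax 0.0901
cup 489 minc [ 0.4461 -0.1405] 30.6 mean [ 0.4463 -0.14    0.0596] zmax 0.0658
jar 236 minc [ 0.4626 -0.2458] 20.8 mean [ 0.4626 -0.2455  0.104 ] zmax 0.1092
tape 317 minc [ 0.4473 -0.3474] 31.8 mean [ 0.4467 -0.3464  0.018 ] zmax 0.0236
holder 115 minc [ 0.597  -0.0618] 37.1 mean [ 0.5974 -0.0617  0.0238] zmax 0.0305
front 111 minc [ 0.557  -0.2364] 40.8 mean [ 0.5498 -0.2421  0.0391] zmax 0.0447
rear 103 minc [ 0.626 -0.24 ] 30.4 mean [ 0.6268 -0.2424  0.061 ] zmax 0.0669
stand ((587.2662963867188, 139.7998046875), (166.861083984375, 84.4475326538086), 83.00652313232422)
rack ((591.7216796875, -241.39724731445312), (146.25814819335938, 77.74822235107422), 2.9349417686462402)
rack ((587.3489379882812, -241.19796752929688), (155.4410400390625, 79.09480285644531), 2.039788246154785)
disher [0.52595407 0.25269054 0.00801316] [0.78198031 0.34132487 0.03618091]
bin [[ 0.69754227 -0.27714859  0.04366891]
 [ 0.9264555   0.19416054  0.10058787]]
warmer [[0.42627408 0.34271009 0.06057901]
 [0.72755893 0.58575104 0.23774092]]
```

View pics/crop1.png

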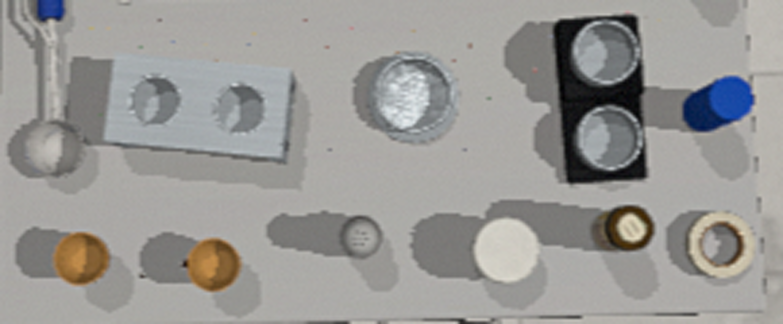

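The crop confirms the choice: orange cones, grey-domed shaker, white cup pile and a brown-capped jar, with the blue jar apart at right. I check reach and wrist turns before moving.

```bash
cat > act.py <<'E'
from bench import env
import numpy as np
HP=env.hold_point_z
def rot(a2): a=np.radians(a2)/2; return np.pi*np.array([np.cos(a),np.sin(a),0])  # tool x at a2 deg, fingers close at a2-90
# name: pick xy, grip height, tool angle, place xy, floor, place tool angle
JOBS={"coneA":((.448,.2483),.050,83,(.5921,.1795),.034,83),
"coneB":((.4398,.1264),.050,83,(.5824,.1001),.034,83),
"cup":((.4461,-.1405),.044,90,(.597,-.0618),.005,90),
"salt":((.4604,-.0084),.073,180,(.5483,-.2426),.015,180),
"jar":((.4626,-.2458),.080,180,(.6263,-.2398),.037,180)}
LIFT=.09
def T():return round(env.get_obs()["time"],1)
def pick(n):
    p,g,a,*_=JOBS[n]; r=rot(a); z=g+HP
    env.gripper_open(); env.move_ptp(np.array([*p,z+LIFT]),r); env.move_linear(np.array([*p,z]),rate=.15)
    env.gripper_close(); o=env.get_obs(); print(n,"gripped w",round(o["width"],3),round(o["grip_force"],1))
    env.move_linear(np.array([*p,z+LIFT+.02]),rate=.2); print("lift w",round(env.get_obs()["width"],3),"t",T())
def place(n,dx=0,dy=0):
    _,g,_,q,f,a=JOBS[n]; r=rot(a); q=(q[0]+dx,q[1]+dy); z=g+HP+f
    env.move_ptp(np.array([*q,z+LIFT]),r); env.move_linear(np.array([*q,z+.015]),rate=.15)
    hit=env.move_linear(np.array([*q,z+.001]),rate=.04,guard=8)
    o=env.get_obs();print(n,"hit",hit,"dz mm",round((o["ee_pos"][2]-z)*1e3,1),"w",round(o["width"],3))
    return z
def release():
    env.gripper_open(); p=np.array(env.get_obs()["ee_pos"]); env.move_linear(p+[0,0,LIFT],rate=.2); print("t",T())
E
python3 - <<'E'
from act import *
print(HP)
for n,(p,g,a,q,f,b) in JOBS.items():
  for nm,xy,z in(("pick",p,g+HP),("place",q,g+f+HP)):
    for a2 in(a,a-180):
      for h in (0,LIFT):
        j=env.ik(np.array([*xy,z+h]),rot(a2)); print(n,nm,a2,h,None if j is None else np.round(j,2))
E
```

```text
0.0539
coneA pick 83 0 [ 0.38  0.41 -0.43  0.73  0.    2.08]
coneA pick 83 0.09 [ 0.38  0.31 -0.31  0.95  0.    2.08]
coneA pick -97 0 [ 0.38  0.41 -0.43  0.73 -0.   -1.07]
coneA pick -97 0.09 [ 0.38  0.31 -0.31  0.95 -0.   -1.07]
coneA place 83 0 [ 0.19  0.56 -0.08  0.94  0.    1.88]
coneA place 83 0.09 [0.19 0.49 0.07 1.14 0.   1.88]
coneA place -97 0 [ 0.19  0.56 -0.08  0.94 -0.   -1.26]
coneA place -97 0.09 [ 0.19  0.49  0.07  1.14 -0.   -1.26]
coneB pick 83 0 [ 0.14  0.32 -0.57  0.68  0.    1.83]
coneB pick 83 0.09 [ 0.14  0.21 -0.44  0.91  0.    1.83]
coneB pick -97 0 [ 0.14  0.32 -0.57  0.68 -0.   -1.31]
coneB pick -97 0.09 [ 0.14  0.21 -0.44  0.91 -0.   -1.31]
coneB place 83 0 [ 0.06  0.51 -0.16  0.9   0.    1.76]
coneB place 83 0.09 [ 0.06  0.44 -0.02  1.11  0.    1.76]
coneB place -97 0 [ 0.06  0.51 -0.16  0.9  -0.   -1.39]
coneB place -97 0.09 [ 0.06  0.44 -0.02  1.11 -0.   -1.39]
cup pick 90 0 [-0.44  0.34 -0.55  0.67  0.    1.13]
cup pick 90 0.09 [-0.44  0.24 -0.43  0.91  0.    1.13]
cup pick -90 0 [-0.44  0.34 -0.55  0.67  0.   -2.01]
cup pick -90 0.09 [-0.44  0.24 -0.4
[... 412 characters left out ...]
k 0 0.09 [-0.16  0.2  -0.4   0.98  0.    2.99]
salt place 180 0 [-0.52  0.52 -0.13  0.92  0.   -0.52]
salt place 180 0.09 [-0.52  0.45  0.01  1.13  0.   -0.52]
salt place 0 0 [-0.52  0.52 -0.13  0.92  0.    2.62]
salt place 0 0.09 [-0.52  0.45  0.01  1.13  0.    2.62]
jar pick 180 0 [-0.61  0.39 -0.36  0.82  0.   -0.61]
jar pick 180 0.09 [-0.61  0.31 -0.22  1.03  0.   -0.61]
jar pick 0 0 [-0.61  0.39 -0.36  0.82  0.    2.53]
jar pick 0 0.09 [-0.61  0.31 -0.22  1.03  0.    2.53]
jar place 180 0 [-0.46  0.63  0.15  1.09  0.   -0.46]
jar place 180 0.09 [-0.46  0.59  0.32  1.29  0.   -0.46]
jar place 0 0 [-0.46  0.63  0.15  1.09  0.    2.68]
jar place 0 0.09 [-0.46  0.59  0.32  1.29  0.    2.68]
```

Run:
```python
from act import *
import cv2
env.move_linear(np.array([.35,.2,.30]),rate=.3); print(T())
pick("coneA"); place("coneA"); release(); pick("coneB")
s=env.snapshot("side"); cv2.imwrite("pics/side1.png",cv2.resize(s["img"][120:330,120:400],None,fx=2.5,fy=2.5))
s=env.snapshot("top"); cv2.imwrite("pics/top1.png",s["img"])
```

```text
1.5
coneA gripped w 0.531 60.2
lift w 0.532 t 4.8
coneA hit True dz mm 1.4 w 0.536
t 7.6
coneB gripped w 0.534 60.1
lift w 0.535 t 10.5
```

View pics/side1.png

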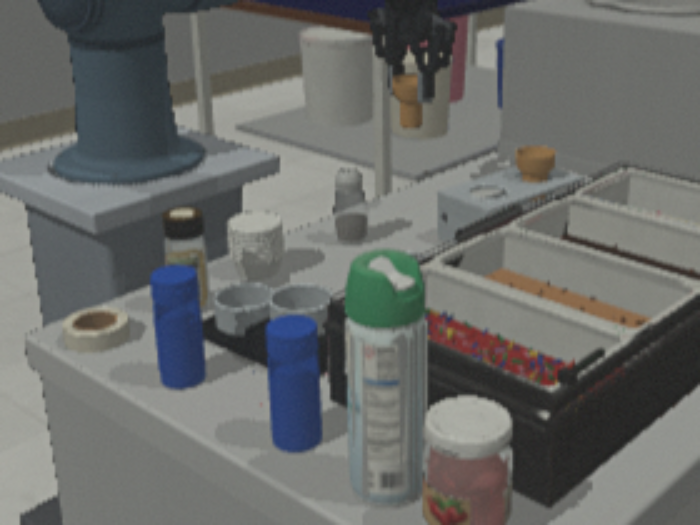

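The first cone stands in its hole at crop (535,162), and the second hangs upright in the gripper at (408,100). I carry on.

Run:
```python
from act import *
import act,cv2
place("coneB"); release(); pick("cup"); place("cup"); release(); pick("salt"); place("salt"); release()
act.LIFT=.12
pick("jar")
s=env.snapshot("side"); cv2.imwrite("pics/side2.png",cv2.resize(s["img"][120:330,120:400],None,fx=2.5,fy=2.5))
```

```text
coneB hit True dz mm 1.3 w 0.535
t 13.3
cup gripped w 0.695 64.2
lift w 0.695 t 16.4
cup hit True dz mm 1.6 w 0.693
t 19.2
salt gripped w 0.376 58.7
lift w 0.374 t 22.8
salt hit True dz mm 0.9 w 0.371
t 26.0
jar gripped w 0.465 59.9
lift w 0.464 t 28.9
```

View pics/side2.png

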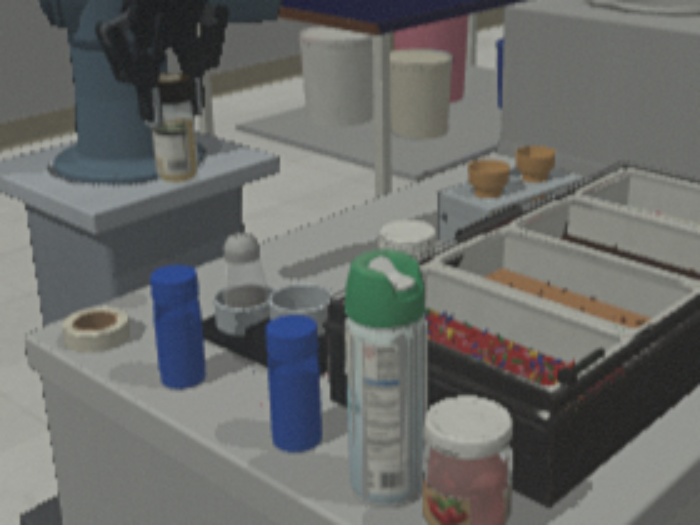

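Both cones are in the stand at (488,178) and (535,162), the cup pile is in its holder at (407,237), and the salt shaker is in the front collar at (242,280). The jar is held upright at (175,130).

Run:
```python
from act import *
import act,cv2
from vis import *
act.LIFT=.12
place("jar"); release()
env.move_linear(np.array([.36,-.05,.33]),rate=.25); env.hold(.5)
s=env.snapshot("top");W=cloud(s);im=s["img"]
cv2.imwrite("pics/top2.png",cv2.resize(im[140:300,140:430],None,fx=2.7,fy=2.7,interpolation=2))
def at(q,r,z0,z1):
    A=W.reshape(-1,3);A=A[(A[:,2]>z0)&(A[:,2]<z1)&(np.hypot(A[:,0]-q[0],A[:,1]-q[1])<r)];return A
for n,h,r in(("coneA",.058,.035),("coneB",.058,.035),("cup",.062,.04),("salt",.09,.025),("jar",.105,.03)):
    q,f=JOBS[n][3],JOBS[n][4]; A=at(q,r,f+h-.012,f+h+.03); c,R=circ(A)
    print(n,len(A),"off mm",np.round((np.array(c)-q)*1e3,1),"R",round(R*1e3,1),"top err",round((np.percentile(A[:,2],90)-f-h)*1e3,1))
A=at((.4473,-.3474),.04,.012,.03);print("tape",circ(A)[0]);print(T())
```

```text
jar hit True dz mm 0.9 w 0.467
t 32.2
coneA 82 off mm [-0.1  0.2] R 24.8 top err 0.0
coneB 85 off mm [-0.1 -0.2] R 24.7 top err -0.1
cup 465 off mm [2.2 0.2] R 30.7 top err 0.6
salt 147 off mm [-0.4  0.5] R 16.6 top err -1.2
jar 245 off mm [-1.2 -0.8] R 20.7 top err 1.3
tape (0.4463396668434143, -0.34681668877601624)
34.2
```

View pics/top2.png

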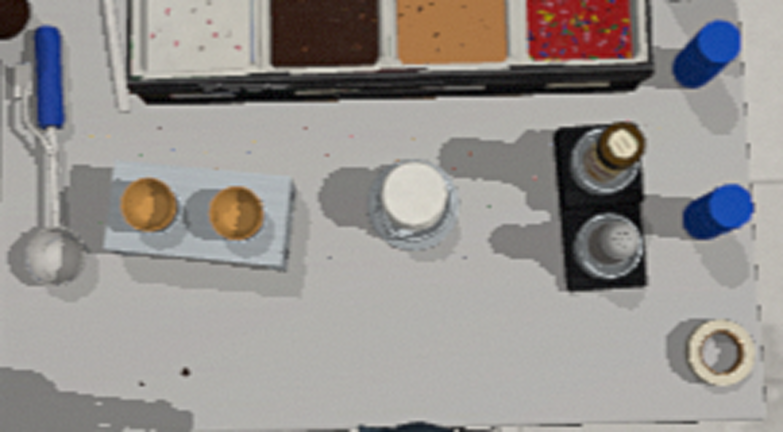

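The picture shows all five seated: cones at (148,205) and (236,212), cups at (415,195), jar at (620,150) and shaker at (615,240). Offsets are within 2.5 mm and heights within 1.5 mm. The disher and tape have not moved.

```bash
python3 -c "
from bench import env
print(env.hand_in())"
```

```text
the job is handed in; nothing more can be done
None
```

I handed the job in after about 34 s of robot time: both cones, the salt shaker, the spice jar and the cup pile stand upright and fully down in their places (within 2.5 mm of centre and 1.5 mm in height by the last camera check), the disher and tape were left alone, and the judge's verdict was not shown.

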